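Swap the wrong dressing stone in the glass grinder's kit

TASK

The blue spring-clip kit should hold three cream dressing stones, but one bay holds a coarse brown one. Unclip the brown stone and lay it flat in the red-marked empty place of the wooden stock tray, and clip the spare cream stone from the stock into the freed bay, flat and fully home against the end wall under the red lip. Leave the other stones and everything else on the bench where they are.

Things in the scene. Friction and masses are not known exactly. Their poses are not given: they have to be found in the camera images.
- kit: The kit: blue fixed tray, base plate 200 x 262 x 10 mm (x -118 to +82), its x axis towards the robot. Origin on the table under the middle bay, z up. Three spring-clip bays along its x, centre lines at y = -85, 0, +85 mm. A home stone has its centre at x = 0, z = 35 mm; it lies on two black bearers (tops at z = 18) at x = -45 and +45, with its +x end under a red lip and its -x end against a yellow sprung follower.
- lip_edge (a point): Free lower edge of the middle bay's red lip (kit x = +56 mm, z = 55.5); the other bays' are alike. The grey end wall's inner face is at x = +65; from it the lip, 30 mm wide, 6 mm thick, reaches 9 mm back over the stone's end, 3.5 mm above its top: a stone that is home cannot be lifted. It comes free when slid 10 to 14 mm towards kit -x against the spring, then lifted straight up.
- follower_rest (a point): Foot of the middle bay's yellow follower face in an empty bay (kit x = -61 mm, z = 18); the other bays' are alike. It is 28 mm wide, top at z = 30, and presses towards +x; its face is at x = -65 with a stone home and meets a hard stop at x = -79. The spring pushes with 3 N at rest, 4 N at home, 8 N at the stop.
- bay_mid (a point): Floor (z = 10 mm) of the middle bay under its stone. Side guides, z = 10 to 32 mm, stand 3 mm off both sides of a stone at |x| = 33 to 57 mm; between them it is free for fingers. A stone goes in like a battery: tilted 20 to 25 degrees, +x end up, its low end pushed against the follower to feel the stop, then the raised end lowered past the lip and the stone let forward to the wall.
- stock: The stock: wooden fixed tray, base plate 200 x 262 x 10 mm, origin on the table under its centre. Three open places along its x at y = -85, 0, +85 mm; a stone there rests with its centre at z = 35. Side guides (z = 10 to 32) 4 mm off the stone at |x| = 33 to 57, end blocks (top z = 26) from |x| = 75, 10 mm beyond the ends of a centred stone; the middle is free for fingers.
- red_place: Red mark with a white square, 72 x 50 mm, 1 mm thick, look only, on the base plate of the one empty place of the stock tray; origin at the mark's centre, at z = 10 mm.
- brown_stone_mid (a point): The wrong part: coarse dark-brown stone, clipped in one of the kit's bays at the start; 130 mm long (own x), 30 wide (y), 34 high (z), ends alike, 0.2 to 0.35 kg; the point is its centre, half-way up
- spare_cream_mid (a point): The correct part: the cream stone that lies in the stock tray at the start (up to 5 mm off the middle of its place, along it); 130 mm long (own x), 30 wide (y), 34 high (z), ends alike, 0.2 to 0.35 kg; the point is its centre, half-way up
- spare_cream: The same spare cream stone: its axes, origin at the centre of its underside
- brown_stone: The same brown stone: its axes, origin at the centre of its underside
- cream_a_mid (a point): A correct cream stone in the kit, to be left; 130 mm long (own x), 30 wide (y), 34 high (z), ends alike, 0.2 to 0.35 kg; the point is its centre, half-way up
- cream_b_mid (a point): The other correct cream stone in the kit, to be left; 130 mm long (own x), 30 wide (y), 34 high (z), ends alike, 0.2 to 0.35 kg; the point is its centre, half-way up
- slate_stone_mid (a point): A slate-blue stone in the stock tray, of another grade, not wanted, to be left; 130 mm long (own x), 30 wide (y), 34 high (z), ends alike, 0.2 to 0.35 kg; the point is its centre, half-way up
- tumbler_mid (a point): Glass tumbler, 74 mm across, 95 mm tall, standing left of the trays; the point is on its axis 50 mm up
- coolant_bottle_mid (a point): White plastic bottle with a blue cap, 64 mm across, 170 mm tall, right of the trays; the point is on its axis 85 mm up
- cork_block_mid (a point): Cork polishing block, 100 x 55 x 40 mm, left of the trays; the point is its centre
- felt_wheel_mid (a point): Felt polishing wheel lying flat, 100 mm across, 22 mm thick, beyond the trays; the point is its centre
Mind the look-alikes: they are no part of the job. Of the things like the brown_stone, leave any that is yellow; of the rest the smaller one is meant.

How it is judged:
At the end, for the whole second after the job is handed in: Spare cream stone flat in the kit's freed bay, home under the lip (centre within 4 mm along the bay and in height, 6 mm across, turned < 0.09 rad); brown stone flat in the stock tray, within 16 mm of the red mark's middle, along the place (0.12 rad); both at rest (x of spare_cream_mid in the frame of kit between -0.004 and 0.004 m and z of spare_cream_mid in the frame of kit between 0.031 and 0.039 m and (y of spare_cream_mid in the frame of kit between -0.091 and -0.079 m or y of spare_cream_mid in the frame of kit between -0.006 and 0.006 m or y of spare_cream_mid in the frame of kit between 0.079 and 0.091 m) and angle between the x axis of spare_cream and the x axis of kit, either way round below 0.09 rad and angle between each of spare_cream_mid, brown_stone_mid's own z axis and vertical below 0.06 rad and horizontal distance between brown_stone_mid and red_place below 0.016 m and angle between the x axis of brown_stone and the x axis of stock, either way round below 0.12 rad and z of brown_stone_mid in the frame of stock between 0.03 and 0.04 m and linear speed of each of spare_cream, brown_stone below 0.02 m/s); the robot touches nothing.
It fails at once if another stone of the kit is shifted by more than 15 mm (distance of any of cream_a_mid, cream_b_mid from where it was at the start of the episode above 0.015 m).
It fails at once if the slate stone is shifted by more than 20 mm (distance of slate_stone_mid from where it was at the start of the episode above 0.02 m).
It fails at once if the tumbler, bottle, cork block or felt wheel is shifted by more than 30 mm (distance of any of tumbler_mid, coolant_bottle_mid, felt_wheel_mid, cork_block_mid from where it was at the start of the episode above 0.03 m).
It also fails if it takes over 61 s, if anything falls off the work surface, if the arm or the gripper's body presses on something with over 40 N, if the wrist force passes 120 N, or if a joint passes its speed limit or range.

ROBOT

A 6-joint arm with a two-finger parallel gripper is mounted at the origin on the work surface. World frame = base frame: x ahead of the robot, y to its left, z up, the work surface at z = 0. Lengths are in m, angles in rad, forces in N, time in s.
With the tool pointing down it reaches from about 0.25 to 0.8 m from the base axis. Payload 3.9 kg.
Tool frame: the origin (TCP) lies at the very end of the fingers, on their centre line; the grasp point (between the pads) lies 19 mm behind it (bot.hold_point_z is the distance from the TCP to the grasp point, in m); z points along the fingers, y is the line along which they close (so a half turn about z gives the same grasp; the last joint's range is limited). The gripper opens to 85 mm and grips with 20 to 120 N. Pads are 22 mm wide; open, the fingers measure 114 mm over their backs; the gripper's body (76 mm by 85 mm) begins 54 mm behind the grasp point. The pads swing forward as they close: fully open they stand 13 mm farther back than shut.
Start: joints at [-1.217, 0.26, -0.138, 1.173, 0, 1.571], TCP at [0.182, -0.492, 0.231] pointing down, gripper open.
Joint ranges: [-2.78, 2.78], [-0.83, 1.72], [-1.28, 1.37], [-1.9, 2.12], [-1.57, 1.48], [-3.14, 3.14]. Speed limits (rad/s): [2.57, 2.57, 3.14, 3.14, 3.14, 3.14].

INTERFACE

Orientations are given as a 3x3 rotation matrix whose columns are the frame's x, y, z axes.
In Python, from rig import bot gives the robot as it stands.
- The arm moves only by the tool move_arm, never from a script. Its argument "commands" is one flat list of numbers, 7 for each row, row after row: the shift along the tool's x, y, z each as a share of 1 m, from -1 to 1, then the turn, a rotation vector about the tool's x, y, z each as a share of 45 degrees, from -1 to 1, then the opening, from -1 (shut) to 1 (fully open). In form: [dx, dy, dz, wx, wy, wz, fingers, dx, dy, dz, wx, wy, wz, fingers, ...]. A call has 1 to 12 rows; each row shifts and turns the commanded pose from where the row before left it, along the tool's axes as they then stand; what a row does not reach is not made up. A row lasts 1/10 s, in which the tool goes at most 50 mm and 8.59 degrees, less where a joint would pass 70% of its speed; a pose out of reach is approached as far as the arm can. A call with a number of a shift or a turn outside -1 to 1 is refused whole. A call with a gripper value outside its range is refused whole. The fingers move at their own pace and stop on an object; "newtons" is the grip in N (left out, the last holds). Time passes only in rows, so rows that do not move let the fingers close. It gives the time, the measured TCP pose, the force and the opening at its end, in the units of the state.
- bot.get_state(): the state, without advancing time (a new reading comes with each control period).
- bot.snapshot(name): name is "scene" or "top" or "wrist"; returns a dict with "image" (400x640x3 uint8, red, green, blue), "depth" (400x640 float32, m along the optical axis (not along the pixel's ray), 0 where there is no reading), "mtx" (3x3 intrinsics, pixels), "T" (4x4, takes a point from camera to world coordinates). Camera axes: x right, y up, looking along -z (the intrinsics and any distortion apply to the point x, -y, -z); pixel columns grow to the right and rows downward; lengths in m; the calibration is good to about 2 mm. The wrist camera is an equidistant fisheye: a pixel r from the principal point sees the ray r / f radians off the axis. A picture is of the moment at which its call begins.
- bot.hand_in(): hands the job in, once; it reports no verdict.
The state is a dict: "time_s": time; "joint_pos": joint angles; "qvel": joint speeds; "tau": joint torques, N m; "tool_pos": TCP position; "ee_rot": TCP orientation; "contact_force": force on the tool from outside, world axes, zero at the start; "torque": the same for the moment, N m; "gripper_width": finger opening in m.
Only numpy, scipy, OpenCV 4.12 (cv2) and the standard library are available. Lean on these libraries where they do the work, as an engineer would, in place of code of your own. Each camera call takes 0.05 s, during which the arm holds its last target. There are 200 camera calls.

## Working session

There is one attempt and no reset: what is moved stays moved. The work goes in short steps, Python scripts to look and compute and a tool call to move; the robot and the scene stay as the last step left them, time stands still between calls to the robot, and variables do not carry over. Pictures are saved under pics/ and viewed, on a budget of 10 in all, crops included, one or two more only if the job needs it, and the job is handed in when it is done.

Besides the shell and the picture viewer there is one more tool, called after "Emit:" as name(argument=value, ...) on one line, values as JSON. move_arm: Moves the arm, as the interface text tells. Its arguments: {"type":"object","properties":{"commands":{"type":"array","items":{"type":"number"}},"newtons":{"type":"number"}},"required":["commands"]}

```bash
mkdir -p pics; ls; cat > h.py <<'E'
import numpy as np, cv2
from rig import bot
def snap(n):
    s=bot.snapshot(n); return s
def save(img,f): cv2.imwrite('pics/'+f, cv2.cvtColor(img,cv2.COLOR_RGB2BGR))
def cloud(s):
    d=s['depth']; K=s['mtx']; h,w=d.shape
    u,v=np.meshgrid(np.arange(w),np.arange(h))
    P=np.stack([(u-K[0,2])/K[0,0]*d,-(v-K[1,2])/K[1,1]*d,-d,np.ones_like(d)],-1)
    return (P@s['T'].T)[...,:3]
E
python3 - <<'E'
from h import *
for n in ('top','scene'):
    s=snap(n); save(s['image'],n+'0.png'); np.savez(n+'0.npz',**s); print(s['mtx'],s['T'],s['depth'].min(),s['depth'].max())
print(bot.get_state())
E
```

```text
pics
[[500.71202777   0.         320.09633278]
 [  0.         500.71202777 201.70572302]
 [  0.           0.           1.        ]] [[ 0.00512311  0.99869902 -0.05073481  0.48363168]
 [-0.99983359  0.00600404  0.01722624  0.02346625]
 [ 0.01750844  0.05063811  0.99856359  1.68680834]
 [ 0.          0.          0.          1.        ]] 0.0 2.5297809
[[455.56881903   0.         318.65323345]
 [  0.         455.56881903 188.37998646]
 [  0.           0.           1.        ]] [[ 6.54326697e-01 -5.72243115e-01  4.94362610e-01  1.27515363e+00]
 [ 7.56211986e-01  4.95205125e-01 -4.27686001e-01 -6.17243283e-01]
 [-7.05286372e-05  6.53689300e-01  7.56763037e-01  1.21593483e+00]
 [ 0.00000000e+00  0.00000000e+00  0.00000000e+00  1.00000000e+00]] 0.0 3.8935838
{'time_s': 0.1, 'joint_pos': array([-1.21697863e+00,  2.60590079e-01, -1.39238288e-01,  1.17270058e+00,
        6.94943313e-06,  1.57081581e+00]), 'qvel': array([-0.0021864 , -0.00140567,  0.00184483,  0.00053036,  0.00029362,
       -0.00053647]), 'tau': array([-6.68577813e-04, -4.06508589e+01,  2.54527295e+01,  1.01079379e-02,
       -1.64300241e-04, -3.27501226e-06]), 'tool_pos': array([ 0.18169298, -0.4919053 ,  0.23056362]), 'ee_rot': array([[ 9.38063547e-01,  3.46462739e-01, -5.93801349e-04],
       [ 3.46463248e-01, -9.38062135e-01,  1.62770238e-03],
       [ 6.91566532e-06, -1.73261862e-03, -9.99998499e-01]]), 'contact_force': array([-0.32474635, -0.2020319 , -0.18390892]), 'torque': array([-0.0130053 ,  0.02754885, -0.00626336]), 'gripper_width': 0.0850930905920119}
```

View pics/top0.png

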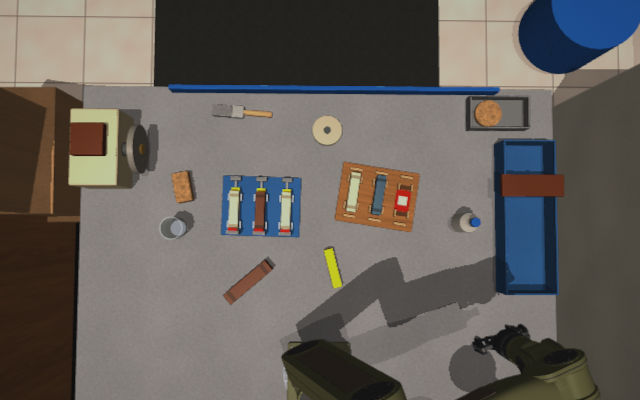

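View pics/scene0.png

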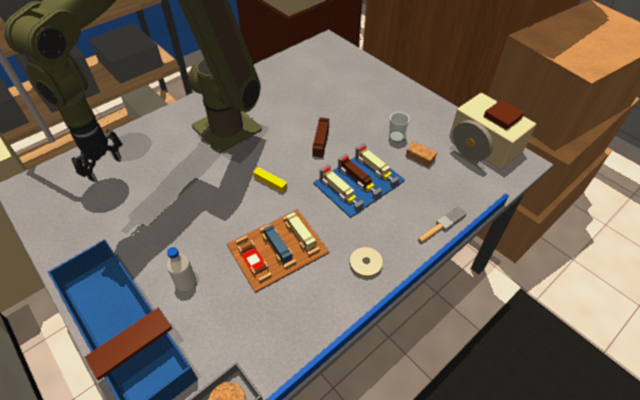

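The top view shows the kit around (261,207) with the brown stone in its middle bay, and the red lips at the bottom, nearest the robot. The stock tray is around (378,197): spare cream stone on the left (354,191), slate in the middle, red mark on the right (402,201). The brown and yellow bars on the bench, (248,281) and (332,267), are look-alikes. The scene view agrees with this.

```bash
cat > m.py <<'E'
from h import *
boxes={'creamL':(226,180,243,236),'brown':(252,180,270,236),'creamR':(278,180,296,236),'spare':(344,165,364,215),'slate':(370,170,388,218),'red':(392,180,412,215)}
s=dict(np.load('top0.npz')); P=cloud(s); im=s['image']
hsv=cv2.cvtColor(im,cv2.COLOR_RGB2HSV)
def rep(n,m,P):
    p=P[m]
    if len(p)<8: print(n,len(p)); return
    r=cv2.minAreaRect(p[:,:2].astype(np.float32)*1000)
    c=p[:,:2].mean(0); w,V=np.linalg.eigh(np.cov(p[:,:2].T)); d=V[:,1]
    print(n,len(p),'mean',c.round(4),'z',np.median(p[:,2]).round(4),'rect',np.round(r[0],1),np.round(r[1],1),round(r[2],1),'axis deg',round(float(np.degrees(np.arctan(d[1]/d[0]))),2))
for n,(a,b,c,d) in boxes.items():
    m=np.zeros(im.shape[:2],bool); m[b:d,a:c]=1
    z=P[...,2]
    if n=='red': m&=((hsv[...,0]<8)|(hsv[...,0]>172))&(hsv[...,1]>170)&(hsv[...,2]>90)|m&(hsv[...,1]<50)&(hsv[...,2]>180)
    else: m&=(z>.044)&(z<.056)
    rep(n,m,P)
m=np.zeros(im.shape[:2],bool); m[170:242,215:306]=1
rep('kit',m&(P[...,2]>.005)&(P[...,2]<.09)&(hsv[...,0]>90),P)
m=np.zeros(im.shape[:2],bool); m[155:240,325:428]=1
rep('stock',m&(P[...,2]>.005)&(P[...,2]<.09),P)
E
python3 m.py
python3 - <<'E'
import numpy as np,cv2
im=np.load('top0.npz')['image'][155:245,210:430]
cv2.imwrite('pics/c0.png',cv2.resize(im[...,::-1],None,fx=3.6,fy=3.6,interpolation=cv2.INTER_NEAREST))
E
```

```text
creamL 289 mean [0.5405 0.2765] z 0.0518 rect [533.3 278.6] [140.3  38.2] 0.9 axis deg -0.4
brown 274 mean [0.5406 0.1918] z 0.0513 rect [530.6 193.5] [140.6  38.4] 0.1 axis deg -1.19
creamR 292 mean [0.5357 0.1074] z 0.0518 rect [529.4 106.6] [137.6  32.9] 0.7 axis deg -1.2
spare 281 mean [ 0.6018 -0.114 ] z 0.0517 rect [ 601.8 -113.9] [ 30.4 130.4] 81.9 axis deg -7.23
slate 292 mean [ 0.593  -0.1985] z 0.0511 rect [ 591.7 -198.4] [ 30.9 128.8] 81.0 axis deg -8.69
red 278 mean [ 0.5759 -0.281 ] z 0.012 rect [ 575.8 -281.3] [51.3 74.1] 80.5 axis deg -8.86
kit 2887 mean [0.5573 0.1885] z 0.0114 rect [554.  193.9] [265.8 202.2] 88.6 axis deg 87.56
stock 5019 mean [ 0.587  -0.1954] z 0.0124 rect [ 586.8 -194.8] [283.9 345.9] 0.3 axis deg 84.04
```

View pics/c0.png

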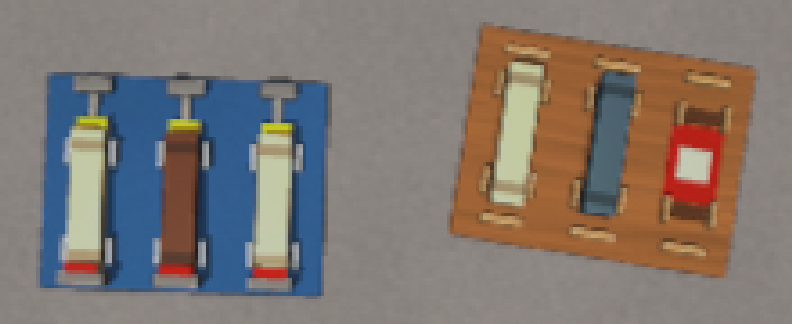

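Emit:
move_arm(commands=[0,0,-0.025,0,0,0.162,1,0,0,-0.025,0,0,0.162,1,0,0,-0.02,0,0,0.162,1,0.04,-0.03,0,0,0,0,1,0.04,-0.03,0,0,0,0,1,0.04,-0.03,0,0,0,0,1,0.04,-0.03,0,0,0,0,1,0.04,-0.03,0,0,0,0,1,0.04,-0.03,0,0,0,0,1,0.04,-0.03,0,0,0,0,1,0.04,-0.03,0,0,0,0,1,0.04,-0.03,0,0,0,0,1], newtons=60)

```text
time_s: 1.3
tool_pos: [0.5505, -0.231, 0.3009]
ee_rot: [[1.0, -0.028, -0.001], [-0.028, -1.0, 0.0], [-0.001, -0.0, -1.0]]
contact_force: [1.1, -0.8, -0.3]
gripper_width: 0.0857
```

Emit:
move_arm(commands=[0.02,-0.03,0,0,0,0,1,0,0,0,0,0,0,1,0,0,0,0,0,0,1])

```text
time_s: 1.6
tool_pos: [0.5701, -0.2025, 0.3005]
ee_rot: [[1.0, -0.026, -0.002], [-0.026, -1.0, 0.0], [-0.002, -0.0, -1.0]]
contact_force: [0.4, 0.3, -0.2]
gripper_width: 0.0853
```

```bash
python3 - <<'E'
from h import *
s=snap('wrist'); save(s['image'],'w1.png'); np.savez('w1.npz',**s); print(s['mtx'],s['T'].round(3),s['depth'].min(),s['depth'].max())
st=bot.get_state(); print(st['time_s'],st['tool_pos'],st['ee_rot'].round(4),st['contact_force'])
E
```

```text
[[309.70691629   0.         323.29527218]
 [  0.         309.70691629 200.2496628 ]
 [  0.           0.           1.        ]] [[-0.026  0.951  0.308  0.648]
 [-1.    -0.025 -0.008 -0.205]
 [-0.    -0.308  0.952  0.442]
 [ 0.     0.     0.     1.   ]] 0.0 1.519634
1.65 [ 0.56955393 -0.20326892  0.30079218] [[ 9.996e-01 -2.760e-02 -1.600e-03]
 [-2.760e-02 -9.996e-01 -1.000e-04]
 [-1.600e-03  2.000e-04 -1.000e+00]] [0.18139961 0.28096741 0.42126573]
```

View pics/w1.png

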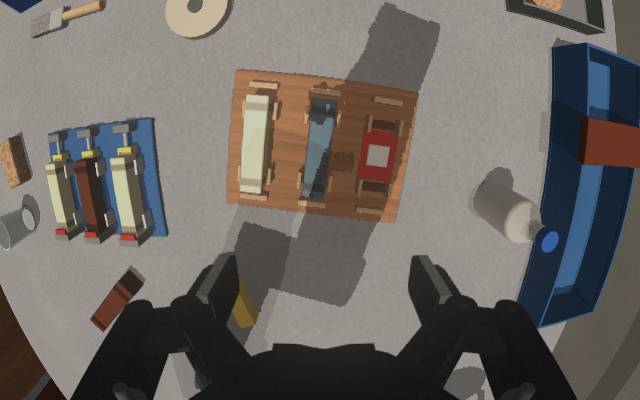

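The wrist view shows the stock tray in full: spare cream stone at (255,145), slate (320,150), red mark (378,155). The kit is at the left, (100,190).

```bash
cat >> h.py <<'E'
def wcloud(s):
    d=s['depth'].astype(float); K=s['mtx']; h,w=d.shape
    u,v=np.meshgrid(np.arange(w)-K[0,2],np.arange(h)-K[1,2]); r=np.hypot(u,v)+1e-9; t=np.tan(np.minimum(r/K[0,0],1.45))*d/r
    P=np.stack([u*t,-v*t,-d,np.ones_like(d)],-1)
    return (P@s['T'].T)[...,:3]
def masks(s,P):
    hsv=cv2.cvtColor(s['image'],cv2.COLOR_RGB2HSV).astype(int); H,S,V=hsv[...,0],hsv[...,1],hsv[...,2]; z=P[...,2]
    top=(z>.045)&(z<.056)
    return dict(cream=top&(H>15)&(H<50)&(S<120)&(V>110),brown=top&((H<15)|(H>170))&(S>90)&(V<160),slate=top&(H>90)&(H<125),
      red=(((H<6)|(H>174))&(S>180)&(z<.025)), lip=((H<6)|(H>174))&(S>170)&(z>.05)&(z<.075), yellow=(H>24)&(H<34)&(S>150)&(z>.02)&(z<.04))
def rep(s,P,xr=(.4,.75),yr=(-.4,.4)):
    for n,m in masks(s,P).items():
        m=m&(P[...,0]>xr[0])&(P[...,0]<xr[1])&(P[...,1]>yr[0])&(P[...,1]<yr[1])&(s['depth']>0)
        k,L,st,_=cv2.connectedComponentsWithStats(m.astype(np.uint8))
        for i in range(1,k):
            if st[i,4]<25: continue
            p=P[L==i]; r=cv2.minAreaRect((p[:,:2]*1000).astype(np.float32))
            w,Vv=np.linalg.eigh(np.cov(p[:,:2].T)); d=Vv[:,1]
            print(n,st[i,4],'mean',(p.mean(0)*1000).round(1),'zmed',(np.median(p[:,2])*1000).round(1),'rect',np.round(r[0],1),np.round(r[1],1),'axis',round(float(np.degrees(np.arctan(d[1]/d[0]))),2))
E
python3 - <<'E'
from h import *
s=dict(np.load('w1.npz')); P=wcloud(s); rep(s,P)
print('top'); s=dict(np.load('top0.npz')); rep(s,cloud(s))
print('scene'); s=dict(np.load('scene0.npz')); rep(s,cloud(s))
E
```

```text
cream 2190 mean [ 601.3 -113.    51. ] zmed 51.1 rect [ 598.9 -112.2] [ 30.9 130.5] axis -8.4
cream 1096 mean [537.6 108.2  51. ] zmed 51.0 rect [533.6 109.6] [ 31.1 128.2] axis -1.37
cream 635 mean [541.9 277.9  51.1] zmed 51.1 rect [538.3 279.5] [ 31.9 127.6] axis -1.44
brown 824 mean [538.8 192.5  51.1] zmed 51.1 rect [535.5 193.7] [ 31.5 128.5] axis -1.1
slate 199 mean [ 647.  -206.7   51.1] zmed 51.0 rect [ 644.6 -205.3] [27.7 16.8] axis 75.06
slate 1691 mean [ 585.6 -195.7   51. ] zmed 51.0 rect [ 580.9 -195.1] [ 28.9 109.9] axis -9.99
lip 37 mean [477.3 279.7  60.5] zmed 60.6 rect [477.1 279.3] [29.2  8.4] axis -89.27
top
cream 274 mean [ 601.2 -113.8   51.4] zmed 51.8 rect [ 601.2 -113.5] [ 30.3 129. ] axis -7.29
cream 254 mean [542.6 277.4  51.7] zmed 51.9 rect [542.9 277.9] [ 29.7 119.8] axis -1.0
cream 276 mean [537.4 107.9  51.7] zmed 51.9 rect [539.2 107.7] [ 29.3 118.9] axis -2.08
brown 236 mean [540.8 192.5  51.4] zmed 51.4 rect [540.2 192.5] [ 28.4 115. ] axis -1.79
slate 258 mean [ 592.3 -197.    51.3] zmed 51.2 rect [ 591.6 -197.2] [ 28.6 128.2] axis -8.65
red 193 m
[... 367 characters left out ...]
0.3 109.4  52.3] zmed 52.6 rect [537.  110.1] [ 30.9 127.2] axis -1.47
cream 308 mean [ 603.3 -112.6   52.3] zmed 52.6 rect [ 601.1 -111.4] [ 31.4 129.5] axis -8.38
brown 222 mean [541.1 192.2  51.8] zmed 52.2 rect [539.1 193.9] [ 33.3 124.8] axis -2.65
slate 332 mean [ 595.6 -197.8   52.3] zmed 52.6 rect [ 593.3 -196.5] [ 30.7 130.1] axis -9.01
red 175 mean [ 570.7 -277.    12.3] zmed 12.2 rect [ 573.6 -278.1] [49.1 80.5] axis -3.41
yellow 30 mean [406.6 -33.5  33.8] zmed 33.5 rect [406.9 -30.9] [15.5 30.8] axis -87.52
yellow 27 mean [605.8 191.8  30.5] zmed 31.2 rect [607.1 191.8] [23.3 14.5] axis 88.18
yellow 29 mean [604.2 107.2  30.5] zmed 30.2 rect [604.1 107.9] [12.4 30.1] axis -84.85
```

Emit:
move_arm(commands=[-0.0054,-0.0494,0.0175,0,0,0,1,-0.0054,-0.0494,0.0175,0,0,0,1,-0.0054,-0.0494,0.0175,0,0,0,1,-0.0054,-0.0494,0.0175,0,0,0,1,-0.0054,-0.0494,0.0175,0,0,0,1,-0.0054,-0.0494,0.0175,0,0,0,1,-0.0054,-0.0494,0.0175,0,0,0,1,-0.0054,-0.0494,0.0175,0,0,0,1,0,0,0,0,0,0,1,0,0,0,0,0,0,1])

```text
time_s: 2.65
tool_pos: [0.5344, 0.0823, 0.1741]
ee_rot: [[0.994, 0.109, -0.01], [0.109, -0.991, 0.075], [-0.002, -0.076, -0.997]]
contact_force: [-0.3, 0.5, 0.9]
gripper_width: 0.0853
```

```bash
python3 - <<'E'
from h import *
s=snap('wrist'); save(s['image'],'w2.png'); np.savez('w2.npz',**s); P=wcloud(s); rep(s,P)
st=bot.get_state(); print(st['time_s'],st['tool_pos'],st['ee_rot'].round(4),st['contact_force'])
E
```

```text
cream 2961 mean [ 602.4 -111.1   50.8] zmed 50.9 rect [ 599.1 -111.5] [ 32.7 129.6] axis -7.46
cream 2573 mean [543. 278.  51.] zmed 51.1 rect [537.7 279.3] [ 31.8 128.3] axis -1.41
cream 4295 mean [539.4 109.3  51. ] zmed 51.0 rect [535.3 109.8] [ 30.8 123.8] axis -1.47
brown 3351 mean [541.7 193.5  51.1] zmed 51.1 rect [537.6 194.1] [ 29.3 123.6] axis -1.49
slate 2261 mean [ 589.8 -193.1   50.5] zmed 50.8 rect [ 589.4 -195.9] [ 33.3 128.7] axis -9.14
slate 28 mean [509.1 210.1  50.6] zmed 50.5 rect [509.5 210. ] [ 1.  28.3] axis -1.65
2.7 [0.53513367 0.08217204 0.17459725] [[ 9.941e-01  1.082e-01 -8.500e-03]
 [ 1.085e-01 -9.913e-01  7.520e-02]
 [-3.000e-04 -7.560e-02 -9.971e-01]] [-0.07559655 -0.24619962  0.29927262]
```

View pics/w2.png

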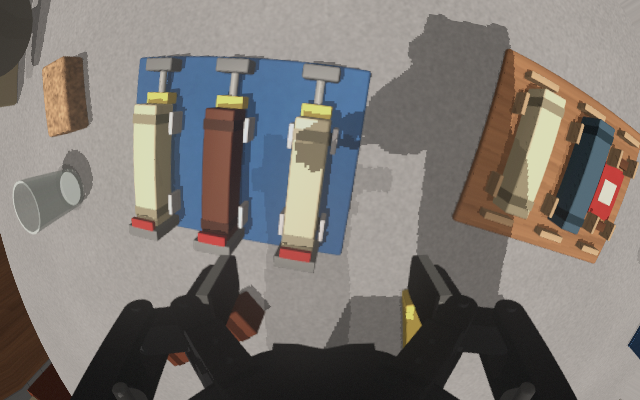

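```bash
python3 - <<'E'
from h import *
st=bot.get_state(); print(st['joint_pos'].round(3),st['qvel'].round(3))
E
```

```text
[ 0.108  0.318 -0.21   1.043  0.076  3.14 ] [-0.005 -0.001  0.016 -0.002  0.003  0.001]
```

```bash
cat >> h.py <<'E'
from scipy.spatial.transform import Rotation as Ro
def Rt(axis_deg,tilt=0,flip=True):
    # tool down, tool x along stone axis; axis_deg = heading (world) of stone's far direction; tilt>0: near (robot) end up
    a=np.radians(axis_deg); x=np.array([np.cos(a),np.sin(a),0]); s=-1 if flip else 1
    X=s*x; Z=np.array([0,0,-1.]); Y=np.cross(Z,X); R=np.stack([X,Y,Z],1)
    lat=np.array([-x[1],x[0],0]) # left of axis (world +y ish)
    return Ro.from_rotvec(np.radians(tilt)*lat).as_matrix()@R
def delta(pos,R,R0=None,p0=None):
    st=bot.get_state(); R0=st['ee_rot'] if R0 is None else R0; p0=st['tool_pos'] if p0 is None else p0
    d=R0.T@(np.array(pos)-p0); w=Ro.from_matrix(R0.T@R).as_rotvec()/np.radians(45)
    print('shift tool',d.round(4),'turn',w.round(4),'world d',(np.array(pos)-p0).round(4))
E
python3 - <<'E'
from h import *
R0=bot.get_state()['ee_rot']
R1=Rt(-1.5)@Ro.from_rotvec([0,0,np.pi/2]).as_matrix()
delta([.537,.193,.17],R1)
E
```

```text
shift tool [ 0.0139 -0.1093  0.0129] turn [-0.0795 -0.0689 -1.8273] world d [ 0.0019  0.1108 -0.0046]
```

Emit:
move_arm(commands=[0,0,0,-0.008,-0.0069,-0.183,1,0,0,0,-0.008,-0.0069,-0.183,1,0,0,0,-0.008,-0.0069,-0.183,1,0,0,0,-0.008,-0.0069,-0.183,1,0,0,0,-0.008,-0.0069,-0.183,1,0,0,0,-0.008,-0.0069,-0.183,1,0,0,0,-0.008,-0.0069,-0.183,1,0,0,0,-0.008,-0.0069,-0.183,1,0,0,0,-0.008,-0.0069,-0.183,1,0,0,0,-0.008,-0.0069,-0.183,1,0,0,0,0,0,-0.18,1,0,0,0,0,0,-0.18,1])

```text
time_s: 3.9
tool_pos: [0.5358, 0.0822, 0.1751]
ee_rot: [[-0.261, 0.965, 0.001], [0.965, 0.261, 0.0], [-0.0, 0.001, -1.0]]
contact_force: [0.1, -0.5, 0.5]
gripper_width: 0.0855
```

Emit:
move_arm(commands=[0,0,0,0,0,-0.18,1,0,0,0,0,0,-0.18,1,0,0,0,0,0,-0.18,1,0,0,0,0,0,-0.18,1,0,0,0,0,0,-0.18,1,0,0,0,0,0,-0.18,1,0,0,0,0,0,-0.18,1,0,0,0,0,0,-0.18,1,0,0,0,0,0,-0.18,1,0,0,0,0,0,0,1])

```text
time_s: 4.9
tool_pos: [0.5358, 0.0823, 0.1749]
ee_rot: [[-0.999, 0.04, 0.001], [0.04, 0.999, 0.0], [-0.001, 0.0, -1.0]]
contact_force: [-0.2, 0.0, 0.7]
gripper_width: 0.0854
```

```bash
python3 - <<'E'
from h import *
delta([.537,.193,.12],Rt(-1.5))
st=bot.get_state(); print(st['time_s'],st['tool_pos'],st['joint_pos'].round(3))
E
```

```text
shift tool [0.0033 0.1107 0.055 ] turn [ 0.0005  0.0016 -0.018 ] world d [ 0.0012  0.1107 -0.0549]
4.9 [0.5357904  0.08228581 0.17494526] [ 0.152  0.318 -0.207  1.045  0.     0.193]
```

Emit:
move_arm(commands=[0.001,0.037,0.01,0,0,-0.018,1,0.001,0.037,0.01,0,0,0,1,0.001,0.037,0.01,0,0,0,1,0,0,0,0,0,0,1])

```text
time_s: 5.3
tool_pos: [0.5351, 0.1976, 0.1433]
ee_rot: [[-1.0, 0.023, -0.001], [0.023, 1.0, 0.002], [0.001, 0.002, -1.0]]
contact_force: [-0.3, -1.6, 0.7]
gripper_width: 0.0852
```

```bash
python3 - <<'E'
from h import *
s=snap('wrist'); np.savez('w3.npz',**s); P=wcloud(s); rep(s,P,yr=(.05,.35))
save(s['image'],'w3.png')
delta([.537,.193,.018],Rt(-1.5))
E
```

```text
cream 3984 mean [524.1 111.3  50.9] zmed 51.0 rect [523.6 110.5] [ 31.4 109.7] axis -2.18
cream 4156 mean [532.9 278.4  51.1] zmed 51.1 rect [537.1 279.3] [ 30.7 128.1] axis -2.9
cream 39 mean [592.2 121.1  50.8] zmed 51.0 rect [592.3 121.1] [3.4 9.5] axis -3.43
brown 40 mean [479.3 196.6  51.2] zmed 51.3 rect [479.3 196.7] [29.5  0.3] axis 88.48
brown 3563 mean [529.4 194.2  51.1] zmed 51.1 rect [534.2 194.6] [28.6 92. ] axis -3.82
brown 262 mean [593.2 193.2  51.1] zmed 51.2 rect [593.2 193.2] [28.  8.] axis 88.32
shift tool [-0.0021 -0.0026  0.1258] turn [ 0.0001 -0.001   0.0025] world d [ 0.0019 -0.0026 -0.1258]
```

View pics/w3.png

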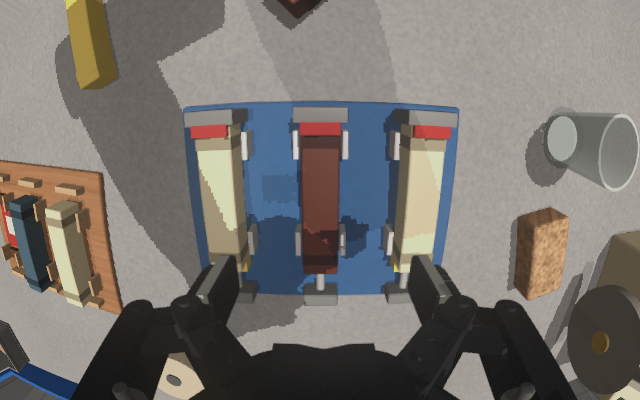

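Brown stone, middle bay, centre at about (0.537, 0.1937). Descending on it to grip.

Emit:
move_arm(commands=[-0.002,-0.002,0.03,0,0,0,1,0,0,0.03,0,0,0,1,0,0,0.03,0,0,0,1,0,0,0.02,0,0,0,1,0,0,0.015,0,0,0,1,0,0,0,0,0,0,1,0,0,0,0,0,0,1])

```text
time_s: 6.05
tool_pos: [0.5374, 0.1916, 0.0197]
ee_rot: [[-1.0, 0.026, -0.0], [0.026, 1.0, 0.0], [0.0, 0.0, -1.0]]
contact_force: [-0.9, -0.5, 0.5]
gripper_width: 0.0855
```

Emit:
move_arm(commands=[0,0,0,0,0,0,-1,0,0,0,0,0,0,-1,0,0,0,0,0,0,-1,0,0,0,0,0,0,-1,0,0,0,0,0,0,-1,0,0,0,0,0,0,-1,0,0,0,0,0,0,-1,0,0,0,0,0,0,-1], newtons=70)

```text
time_s: 6.85
tool_pos: [0.5373, 0.194, 0.02]
ee_rot: [[-1.0, 0.023, 0.001], [0.023, 1.0, 0.003], [-0.0, 0.003, -1.0]]
contact_force: [-1.2, 2.7, 6.1]
gripper_width: 0.0291
```

Emit:
move_arm(commands=[-0.003,0.001,0,0,0,0,-1,-0.003,0,0,0,0,0,-1,-0.003,0,0,0,0,0,-1,-0.003,0,0,0,0,0,-1,0,0,0,0,0,0,-1,0,0,0,0,0,0,-1])

```text
time_s: 7.45
tool_pos: [0.5419, 0.1936, 0.0201]
ee_rot: [[-1.0, 0.022, -0.012], [0.022, 1.0, 0.001], [0.012, 0.001, -1.0]]
contact_force: [-16.5, 1.6, 23.1]
gripper_width: 0.0292
```

Emit:
move_arm(commands=[0,0,-0.0015,0,0,0,-1,0,0,-0.0015,0,0,0,-1,0,0,0,0,0,0,-1,0,0,0,0,0,0,-1])

```text
time_s: 7.85
tool_pos: [0.5438, 0.1934, 0.0204]
ee_rot: [[-1.0, 0.022, -0.01], [0.022, 1.0, 0.0], [0.01, 0.0, -1.0]]
contact_force: [-5.8, 2.7, -0.1]
gripper_width: 0.0294
```

```bash
python3 - <<'E'
from h import *
st=bot.get_state(); print(st['time_s'],st['tool_pos'],st['joint_pos'].round(3),st['contact_force'],st['torque'],st['ee_rot'].round(4))
s=snap('wrist'); P=wcloud(s); save(s['image'],'w4.png'); rep(s,P,yr=(.05,.35))
E
```

```text
7.85 [0.54382176 0.19343135 0.02041437] [ 0.34   0.518 -0.331  0.732  0.004  0.362] [-5.83652608  2.67699117 -0.10430186] [0.47574964 1.25313408 0.15640768] [[-9.997e-01  2.210e-02 -9.800e-03]
 [ 2.210e-02  9.998e-01  4.000e-04]
 [ 9.800e-03  2.000e-04 -1.000e+00]]
cream 9443 mean [514.2 112.6  50.8] zmed 51.0 rect [520.6 109.7] [ 32.7 106.7] axis -5.31
cream 9193 mean [520.  277.6  50.8] zmed 51.1 rect [526.8 279.5] [ 32.3 109.1] axis 1.17
cream 69 mean [532.6 211.4  50.3] zmed 49.9 rect [532.8 212. ] [4.1 1.4] axis 89.4
brown 14280 mean [519.4 193.8  51.7] zmed 51.7 rect [527.4 193.5] [29.9 96.8] axis -1.63
slate 74 mean [535.6 167.6  48.5] zmed 48.7 rect [535.4 167.8] [1.7 5.4] axis -89.87
slate 57 mean [536.8 219.5  48.1] zmed 47.8 rect [536.6 218.8] [1.4 5.1] axis -89.98
lip 139 mean [478.  274.8  60.3] zmed 60.3 rect [479.7 279.4] [30.7  7.9] axis 78.07
```

View pics/w4.png

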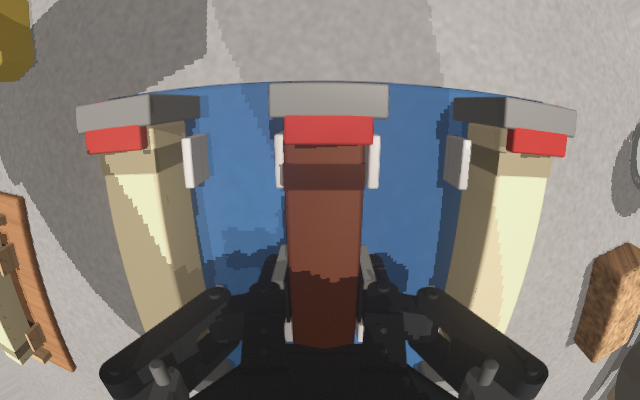

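Emit:
move_arm(commands=[-0.002,0,0,0,0,0,-1,-0.002,0,-0.001,0,0,0,-1,0,0,0,0,0,0,-1,0,0,0,0,0,0,-1])

```text
time_s: 8.3
tool_pos: [0.547, 0.1932, 0.0207]
ee_rot: [[-1.0, 0.022, -0.012], [0.022, 1.0, 0.0], [0.012, 0.0, -1.0]]
contact_force: [-6.5, 1.7, -1.8]
gripper_width: 0.0292
```

Emit:
move_arm(commands=[-0.002,0,0,0,0,0,-1,-0.001,0,0,0,0,0,-1,0,0,0,0,0,0,-1,0,0,0,0,0,0,-1])

```text
time_s: 8.7
tool_pos: [0.5497, 0.1932, 0.0207]
ee_rot: [[-1.0, 0.022, -0.012], [0.022, 1.0, 0.0], [0.012, 0.0, -1.0]]
contact_force: [-8.4, 2.9, -2.0]
gripper_width: 0.0288
```

```bash
python3 - <<'E'
from h import *
st=bot.get_state(); print(st['time_s'],st['tool_pos'],st['contact_force'])
s=snap('wrist'); P=wcloud(s); rep(s,P,yr=(.15,.24)); np.savez('w5.npz',**s)
# near end edge along middle column
for v in range(95,175,3): print(v,s['image'][v,328],(P[v,328]*1000).round(1))
E
```

```text
8.7 [0.54965902 0.19320978 0.02067845] [-8.42679908  2.94728073 -1.96368655]
cream 73 mean [538.4 211.1  50.4] zmed 50.1 rect [538.4 211.6] [4.  1.4] axis 89.34
brown 15066 mean [523.  193.6  52. ] zmed 52.0 rect [531.9 193.3] [ 30.  100.2] axis -1.73
slate 83 mean [541.5 167.5  48.3] zmed 48.0 rect [541.4 167.6] [1.7 5.3] axis -89.77
slate 48 mean [542.6 219.2  48.7] zmed 49.0 rect [542.6 218.7] [5.  1.6] axis 87.12
95 [157 151 145] [467.9 196.2  61.3]
98 [205  80  75] [468.8 196.2  60. ]
101 [203  79  74] [469.8 196.2  60. ]
104 [202  78  73] [470.8 196.2  59.2]
107 [200  77  72] [471.8 196.1  60.1]
110 [200  77  73] [472.8 196.1  61.2]
113 [198  77  73] [473.8 196.1  61.7]
116 [197  75  71] [474.8 196.1  59.6]
119 [196  75  71] [475.8 196.   60.6]
122 [195  73  69] [476.8 196.   60.3]
125 [167  62  60] [477.8 196.   61.1]
128 [60 60 76] [482.2 196.7   9.6]
131 [65 40 38] [482.  196.4  31.4]
134 [73 45 41] [482.  196.1  46.2]
137 [95 56 47] [482.7 196.   51.6]
140 [118  71  56] [483.8 196.   51.2]
143 [125  77  62] [484.8 196.   52.4]
146 [125  76  61] [485.7 196.   53.6]
149 [125  78  62] [486.8 195.9  53.3]
152 [126  78  64] [487.9 195.9  53.2]
155 [124  77  61] [489.1 195.9  52.4]
158 [125  77  62] [490.2 195.9  52.5]
161 [125  77  62] [491.4 195.9  52.1]
164 [89 56 48] [492.3 195.8  53.1]
167 [86 54 47] [493.6 195.8  52.4]
170 [84 53 46] [494.6 195.8  52.9]
173 [84 52 46] [495.7 195.8  52.8]
```

Emit:
move_arm(commands=[0,0,-0.005,0,0,0,-1,0,0,-0.01,0,0,0,-1,0,0,-0.01,0,0,0,-1,0,0,-0.02,0,0,0,-1,0,0,-0.025,0,0,0,-1,0,0,-0.03,0,0,0,-1,0,0,0,0,0,0,-1])

```text
time_s: 9.45
tool_pos: [0.5596, 0.1942, 0.1275]
ee_rot: [[-1.0, 0.024, 0.008], [0.024, 1.0, 0.003], [-0.008, 0.003, -1.0]]
contact_force: [1.6, 1.3, -2.8]
gripper_width: 0.0294
```

```bash
python3 - <<'E'
from h import *
st=bot.get_state(); print(st['time_s'],st['tool_pos'],st['contact_force'],st['torque'],st['gripper_width'])
s=snap('wrist'); P=wcloud(s); np.savez('w6.npz',**s)
hsv=cv2.cvtColor(s['image'],cv2.COLOR_RGB2HSV)
p0=st['tool_pos'];m=(hsv[...,0]<15)&(hsv[...,1]>90)&(P[...,2]>p0[2]+.02)&(P[...,2]<p0[2]+.045)&(abs(P[...,1]-p0[1])<.03)&(abs(P[...,0]-p0[0])<.1)
p=P[m]; q=(p-p0)@st['ee_rot']; print(len(p),np.percentile(q,[1,50,99],axis=0).round(4))
delta([.5745,-.2805,.13],Rt(-8.6))
E
```

```text
9.45 [0.5596344  0.19419986 0.12749091] [ 1.5791789   1.30302796 -2.76371377] [ 0.06669769 -0.13482572 -0.00228236] 0.029440540897787217
15133 [[-0.0285 -0.0146 -0.0325]
 [ 0.0305 -0.0004 -0.0311]
 [ 0.0674  0.014  -0.0295]]
shift tool [-0.0274 -0.4738 -0.0055] turn [0.0032 0.0066 0.161 ] world d [ 0.0161 -0.4743  0.0047]
```

Emit:
move_arm(commands=[0,0,-0.005,0.003,0.0066,0.161,-1,-0.0089,-0.0468,0,0,0,0,-1,-0.0089,-0.0468,0,0,0,0,-1,-0.0089,-0.0468,0,0,0,0,-1,-0.0089,-0.0468,0,0,0,0,-1,-0.0089,-0.0468,0,0,0,0,-1,-0.0089,-0.0468,0,0,0,0,-1,-0.0089,-0.0468,0,0,0,0,-1,-0.0089,-0.0468,0,0,0,0,-1,-0.0089,-0.0468,0,0,0,0,-1,-0.0089,-0.0468,0,0,0,0,-1,0,0,0,0,0,0,-1])

```text
time_s: 10.7
tool_pos: [0.5735, -0.2895, 0.1265]
ee_rot: [[-0.988, 0.156, -0.007], [0.156, 0.988, -0.005], [0.006, -0.006, -1.0]]
contact_force: [0.6, 1.3, -3.0]
gripper_width: 0.0293
```

Emit:
move_arm(commands=[0,0,0,0,0,0,-1,0,0,0,0,0,0,-1])

```text
time_s: 10.9
tool_pos: [0.573, -0.2818, 0.127]
ee_rot: [[-0.989, 0.149, -0.009], [0.149, 0.989, 0.0], [0.009, -0.001, -1.0]]
contact_force: [0.4, 1.4, -3.0]
gripper_width: 0.029
```

```bash
python3 - <<'E'
from h import *
s=snap('wrist'); P=wcloud(s); np.savez('w7.npz',**s); save(s['image'],'w7.png'); rep(s,P,yr=(-.4,-.05))
delta([.578,-.2815,.0205],Rt(-8.6)); st=bot.get_state(); print(st['tool_pos'],st['time_s'])
E
```

```text
cream 3910 mean [ 594.7 -113.9   50.8] zmed 51.1 rect [ 598.7 -112.6] [ 32.7 129.6] axis -8.65
slate 5257 mean [ 583.7 -197.    51.1] zmed 51.1 rect [ 588.6 -197. ] [ 30.5 129.4] axis -9.31
shift tool [-0.0055  0.0008  0.1069] turn [-0.0018 -0.0102  0.0016] world d [ 4.70e-03 -1.00e-04 -1.07e-01]
[ 0.57326725 -0.28143957  0.12745623] 10.95
```

View pics/w7.png

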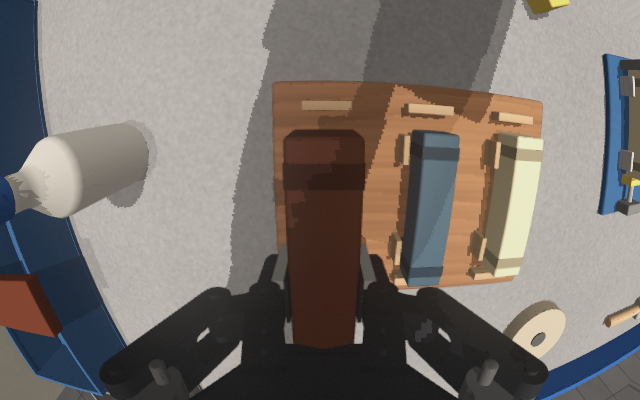

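The brown stone hangs over the red place at (325,240) in the picture and lines up with the neighbouring places. Lowering it.

Emit:
move_arm(commands=[-0.0055,0,0.02,-0.002,-0.01,0.001,-1,0,0,0.03,0,0,0,-1,0,0,0.025,0,0,0,-1,0,0,0.015,0,0,0,-1,0,0,0.008,0,0,0,-1,0,0,0.004,0,0,0,-1,0,0,0,0,0,0,-1,0,0,0,0,0,0,-1])

```text
time_s: 11.75
tool_pos: [0.5803, -0.2838, 0.0275]
ee_rot: [[-0.989, 0.15, 0.003], [0.15, 0.989, -0.002], [-0.004, -0.001, -1.0]]
contact_force: [-0.0, -0.3, -3.6]
gripper_width: 0.0289
```

Emit:
move_arm(commands=[0.001,0.0015,0.004,0,0,0,-1,0,0,0.002,0,0,0,-1,0,0,0,0,0,0,-1,0,0,0,0,0,0,-1])

```text
time_s: 12.15
tool_pos: [0.5786, -0.2822, 0.0205]
ee_rot: [[-0.989, 0.15, 0.002], [0.15, 0.989, -0.001], [-0.002, -0.001, -1.0]]
contact_force: [0.1, -0.1, -3.0]
gripper_width: 0.0292
```

Emit:
move_arm(commands=[0,0,0.001,0,0,0,-1,0,0,0,0,0,0,-1])

```text
time_s: 12.35
tool_pos: [0.5789, -0.2823, 0.0201]
ee_rot: [[-0.989, 0.15, 0.002], [0.15, 0.989, -0.001], [-0.003, -0.001, -1.0]]
contact_force: [-0.8, -0.5, 1.1]
gripper_width: 0.0294
```

Emit:
move_arm(commands=[0,0,0,0,0,0,1,0,0,0,0,0,0,1,0,0,0,0,0,0,1,0,0,0,0,0,0,1,0,0,0,0,0,0,1,0,0,-0.01,0,0,0,1,0,0,-0.03,0,0,0,1,0,0,-0.04,0,0,0,1,0,0,-0.04,0,0,0,1,0,0,0,0,0,0,1])

```text
time_s: 13.35
tool_pos: [0.5825, -0.284, 0.1471]
ee_rot: [[-0.989, 0.15, 0.013], [0.15, 0.989, -0.007], [-0.014, -0.004, -1.0]]
contact_force: [0.7, 0.1, 0.1]
gripper_width: 0.0853
```

```bash
python3 - <<'E'
from h import *
s=snap('wrist'); P=wcloud(s); np.savez('w8.npz',**s); rep(s,P,yr=(-.4,-.05))
print('top');s=snap('top'); P=cloud(s); rep(s,P,yr=(-.4,0))
print('scene');s=snap('scene'); P=cloud(s); rep(s,P,yr=(-.4,0))
delta([.6,-.1125,.13],Rt(-8.6)); st=bot.get_state(); print(st['tool_pos'],st['time_s'])
E
```

```text
cream 3436 mean [ 594.9 -112.9   51.1] zmed 51.2 rect [ 598.7 -112.1] [ 31.7 129.2] axis -8.33
brown 5597 mean [ 570.5 -281.3   51.1] zmed 51.1 rect [ 575.7 -282. ] [ 30.4 129.5] axis -8.84
slate 4592 mean [ 582.4 -196.7   51.1] zmed 51.2 rect [ 588.6 -197. ] [ 30.1 128.8] axis -9.14
red 81 mean [ 555.3 -256.8   10.2] zmed 10.1 rect [ 554.9 -256.7] [ 7.3 19.9] axis -5.67
red 28 mean [ 588.8 -263.1   10.2] zmed 10.2 rect [ 589.3 -262.6] [5.6 8.8] axis 21.98
top
cream 273 mean [ 603.4 -114.2   51.5] zmed 51.6 rect [ 601.3 -113.8] [ 30.3 129.7] axis -8.54
brown 52 mean [ 630.2 -289.8   51.2] zmed 51.5 rect [ 628.7 -291.3] [29. 28.] axis -66.24
brown 135 mean [ 545.3 -277.3   51.4] zmed 51.4 rect [ 546.8 -278.5] [30.5 65.3] axis -9.59
slate 276 mean [ 591.3 -196.9   51.3] zmed 51.5 rect [ 591.4 -196.9] [ 27.5 127.8] axis -9.1
red 32 mean [ 562.1 -260.    10.5] zmed 9.6 rect [ 564.6 -261.9] [13.6 36.8] axis 0.62
yellow 34 mean [407.  -34.2  33.7] zmed 33.1 rect [406.  -33.3] [13.5 28.7] axis -83.42
scene
cream 311 mean [ 603.7 -112.3   52.3] zmed 52.5 rect [ 600.9 -111.3] [ 31.6 131. ] axis -8.48
brown 359 mean [ 581.2 -282.2   51.9] zmed 52.2 rect [ 577.5 -281. ] [ 31.4 133.4] axis -9.14
slate 299 mean [ 595.8 -197.8   51.8] zmed 52.1 rect [ 591.9 -196.1] [ 30.4 129.7] axis -8.58
red 44 mean [ 564.2 -296.4   13.7] zmed 13.2 rect [ 564.3 -296.6] [ 8.8 52.1] axis -8.79
yellow 30 mean [406.8 -32.1  33.5] zmed 33.8 rect [407.  -31.2] [16.3 30.5] axis -84.58
shift tool [0.0041 0.1708 0.0097] turn [-0.0011  0.0032 -0.0009] world d [ 0.0216  0.1695 -0.0099]
[ 0.57839247 -0.28198568  0.13988487] 13.5
```

Brown stone is at (575.7, -282) mm, top at z = 51, axis -8.8°, against the mark at (576, -281). That is a good placing. Next is the spare cream stone.

Emit:
move_arm(commands=[0.0013,0.0427,0,0,0.003,0,1,0.0013,0.0427,0,0,0,0,1,0.0013,0.0427,0,0,0,0,1,0.0013,0.0427,0,0,0,0,1,0,0,0,0,0,0,1,0,0,0,0,0,0,1,0,0,0,0,0,0,1])

```text
time_s: 14.2
tool_pos: [0.5982, -0.113, 0.1383]
ee_rot: [[-0.989, 0.151, -0.002], [0.151, 0.989, -0.001], [0.002, -0.001, -1.0]]
contact_force: [-0.4, 0.2, -0.5]
gripper_width: 0.0853
```

```bash
python3 - <<'E'
from h import *
s=snap('wrist'); P=wcloud(s); rep(s,P,yr=(-.24,-.05))
delta([.5987,-.1124,.020],Rt(-8.6)); st=bot.get_state(); print(st['tool_pos'],st['time_s'])
E
```

```text
cream 5812 mean [ 593.5 -111.1   51.1] zmed 51.1 rect [ 599.  -112.1] [ 30.4 129.7] axis -8.49
slate 4182 mean [ 579.6 -193.    51. ] zmed 51.0 rect [ 588.3 -195.6] [ 29.9 128.4] axis -8.34
shift tool [-0.0004  0.0012  0.1185] turn [-0.0013 -0.0023 -0.0027] world d [ 0.0004  0.001  -0.1186]
[ 0.59833721 -0.11341772  0.13855054] 14.25
```

Emit:
move_arm(commands=[0,0.001,0.03,0,0,0,1,0,0,0.03,0,0,0,1,0,0,0.03,0,0,0,1,0,0,0.018,0,0,0,1,0,0,0.009,0,0,0,1,0,0,0,0,0,0,1,0,0,0,0,0,0,1,0,0,0,0,0,0,1])

```text
time_s: 15.05
tool_pos: [0.6003, -0.112, 0.0237]
ee_rot: [[-0.989, 0.151, 0.002], [0.151, 0.989, -0.001], [-0.002, -0.001, -1.0]]
contact_force: [0.5, 0.8, 0.1]
gripper_width: 0.0852
```

Emit:
move_arm(commands=[0,0,0,0,0,0,-1,0,0,0,0,0,0,-1,0,0,0,0,0,0,-1,0,0,0,0,0,0,-1,0,0,0,0,0,0,-1,0,0,0,0,0,0,-1,0,0,0,0,0,0,-1,0,0,0,0,0,0,-1], newtons=90)

```text
time_s: 15.85
tool_pos: [0.5995, -0.1115, 0.0229]
ee_rot: [[-0.989, 0.15, 0.001], [0.15, 0.989, -0.001], [-0.001, -0.001, -1.0]]
contact_force: [-0.9, -0.1, 5.4]
gripper_width: 0.0285
```

Emit:
move_arm(commands=[0,0,-0.01,0,0,0,-1,0,0,-0.03,0,0,0,-1,0,0,-0.04,0,0,0,-1,0,0,-0.04,0,0,0,-1,0,0,0,0,0,0,-1,0,0,0,0,0,0,-1,0,0,0,0,0,0,-1])

```text
time_s: 16.55
tool_pos: [0.5974, -0.111, 0.1405]
ee_rot: [[-0.989, 0.15, -0.004], [0.15, 0.989, 0.0], [0.004, -0.0, -1.0]]
contact_force: [-1.0, 0.3, -2.7]
gripper_width: 0.0287
```

```bash
cat >> h.py <<'E'
def held(tag='cream'):
    s=snap('wrist'); P=wcloud(s); st=bot.get_state()
    q=(P-st['tool_pos'])@st['ee_rot']
    hsv=cv2.cvtColor(s['image'],cv2.COLOR_RGB2HSV).astype(int); H,S,V=hsv[...,0],hsv[...,1],hsv[...,2]
    m=(s['depth']>0)&(H>15)&(H<50)&(S<130)&(V>70)&(q[...,2]>-.05)&(q[...,2]<-.015)&(abs(q[...,1])<.018)&(q[...,0]>.025)&(q[...,0]<.1)
    p=q[m]; a=np.polyfit(p[:,0],p[:,2],1)
    t=p[(abs(p[:,1])<.008)]
    print('held',len(p),'end x',np.percentile(t[:,0],[99,99.9]).round(4),'top z',np.median(p[:,2]).round(4),'pitch deg',np.degrees(np.arctan(a[0])).round(2),'z at x=0',a[1].round(4),'y mid',((np.percentile(p[:,1],1)+np.percentile(p[:,1],99))/2).round(4))
    print('tcp',st['tool_pos'].round(4),'t',st['time_s'],'F',st['contact_force'].round(1),'rot',st['ee_rot'].round(3).tolist())
    return s,P
E
python3 - <<'E'
from h import *
held()
delta([.56,.193,.16],Rt(-1.5)); print(bot.get_state()['joint_pos'].round(3))
E
```

```text
held 7860 end x [0.065  0.0651] top z -0.0285 pitch deg 1.82 z at x=0 -0.0298 y mid -0.0006
tcp [ 0.5972 -0.111   0.1401] t 16.6 F [-1.  -0.8 -3.8] rot [[-0.989, 0.15, -0.005], [0.15, 0.989, 0.0], [0.005, -0.0, -1.0]]
shift tool [ 0.0826  0.2949 -0.0196] turn [-0.0002 -0.0065 -0.1586] world d [-0.0372  0.304   0.0199]
[-1.830e-01  4.520e-01 -8.900e-02  1.034e+00 -1.000e-03 -3.300e-02]
```

Emit:
move_arm(commands=[0,0,-0.01,0,-0.006,-0.1586,-1,0.0105,0.0433,-0.004,0,0,0,-1,0.0105,0.0433,-0.004,0,0,0,-1,0.0105,0.0433,-0.004,0,0,0,-1,0.0105,0.0433,-0.004,0,0,0,-1,0.0105,0.0433,-0.004,0,0,0,-1,0.0105,0.0433,0,0,0,0,-1,0.0105,0.0433,0,0,0,0,-1,0,0,0,0,0.178,0,-1,0,0,0,0,0.178,0,-1,0,0,0,0,0.178,0,-1,0,0,0,0,0,0,-1])

```text
time_s: 17.8
tool_pos: [0.5347, 0.1929, 0.1623]
ee_rot: [[-0.909, 0.027, -0.416], [0.027, 1.0, 0.006], [0.416, -0.006, -0.909]]
contact_force: [0.8, -0.5, -5.5]
gripper_width: 0.0284
```

Emit:
move_arm(commands=[0,0,0,0,0,0,-1,0,0,0,0,0,0,-1])

```text
time_s: 18.0
tool_pos: [0.5328, 0.1935, 0.1723]
ee_rot: [[-0.915, 0.026, -0.402], [0.024, 1.0, 0.01], [0.402, -0.001, -0.916]]
contact_force: [-0.4, 0.3, -1.5]
gripper_width: 0.0287
```

```bash
cat >> h.py <<'E'
O=np.array([.535,.1937]); AX=-1.5
def tcp_for(Px,Pz,th,bo=4.5,half=65.):
    t=np.radians(th); d=np.array([np.cos(t),np.sin(t)]); n=np.array([-np.sin(t),np.cos(t)])
    k=np.array([Px,Pz])+half*d+bo*n; a=np.radians(AX); u=np.array([np.cos(a),np.sin(a)])
    w=O-u*k[0]/1000; return np.array([w[0],w[1],k[1]/1000]),Rt(AX,th)
def where(bo=4.5,half=65.):
    st=bot.get_state(); R=st['ee_rot']; a=np.radians(AX); u=np.array([np.cos(a),np.sin(a)])
    th=np.degrees(np.arctan2(-R[:2,2]@u,-R[2,2])); t=np.radians(th)
    k=np.array([-(st['tool_pos'][:2]-O)@u*1000,st['tool_pos'][2]*1000]); lat=(st['tool_pos'][:2]-O)@[-u[1],u[0]]*1000
    P=k-half*np.array([np.cos(t),np.sin(t)])-bo*np.array([-np.sin(t),np.cos(t)])
    print('tilt',th.round(2),'P',P.round(1),'lat',lat.round(1),'F',st['contact_force'].round(1),'tq',st['torque'].round(2),'t',st['time_s'],'w',st['gripper_width'].round(4))
E
python3 - <<'E'
from h import *
s,P=held(); where(); save(s['image'],'w9.png')
delta(*tcp_for(-55,45,24))
E
```

```text
held 7665 end x [0.0642 0.0643] top z -0.0269 pitch deg 1.43 z at x=0 -0.0278 y mid -0.0005
tcp [0.5327 0.1935 0.1735] t 18.05 F [-0.1  0.2 -2.1] rot [[-0.916, 0.026, -0.4], [0.024, 1.0, 0.01], [0.4, -0.0, -0.916]]Traceback (most recent call last):
  File "<stdin>", line 2, in <module>
  File "h.py", line 61, in where
    print('tilt',th.round(2),'P',P.round(1),'lat',lat.round(1),'F',st['contact_force'].round(1),'tq',st['torque'].round(2),'t',st['time_s'],'w',st['gripper_width'].round(4))
                                                                                                                                                ^^^^^^^^^^^^^^^^^^^^^^^^^
AttributeError: 'float' object has no attribute 'round'
```

```bash
sed -i "s/st\['gripper_width'\].round(4)/round(st['gripper_width'],4)/" h.py
python3 - <<'E'
from h import *
s,P=held(); where(); save(s['image'],'w9.png')
delta(*tcp_for(-55,45,24))
# kit features seen now
hsv=cv2.cvtColor(s['image'],cv2.COLOR_RGB2HSV).astype(int);rep(s,P,yr=(.05,.35))
E
```

```text
held 7754 end x [0.0645 0.0646] top z -0.0273 pitch deg 1.7 z at x=0 -0.0285 y mid -0.0005
tcp [0.5327 0.1936 0.1741] t 18.1 F [-0.6 -0.6 -3.2] rot [[-0.916, 0.026, -0.4], [0.024, 1.0, 0.01], [0.4, 0.0, -0.917]]
tilt 23.56 P [-55.5 144. ] lat -0.1 F [-0.6 -0.6 -3.2] tq [-0.05 -0.54  0.  ] t 18.1 w 0.0289
shift tool [-0.0392  0.0001  0.0905] turn [0.     0.0098 0.0005] world d [-0.0003  0.0002 -0.0986]
cream 57 mean [477.  111.6  51. ] zmed 51.0 rect [477.  111.6] [28.1  1.9] axis 88.55
cream 3018 mean [528.4 279.   51.1] zmed 51.1 rect [530.7 279.8] [ 30.2 101.2] axis -2.15
cream 2704 mean [529.9 110.6  51. ] zmed 51.0 rect [531.8 109.9] [30.3 90. ] axis -0.83
```

View pics/w9.png

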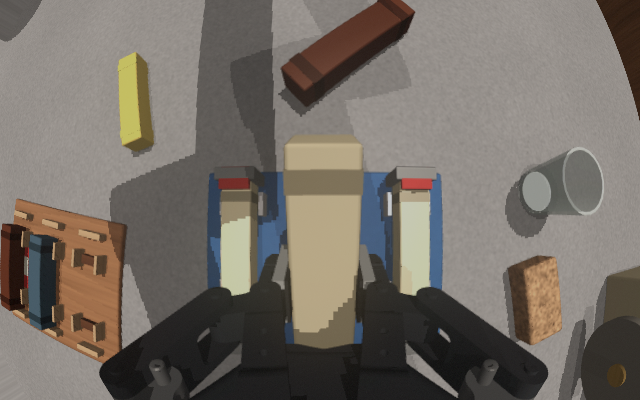

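The stone is held square over the middle bay with its near end raised at (325,150), and the neighbouring lips at (235,183) and (417,183) lie symmetrically either side.

```bash
sed -i 's/bo=4.5,half=65.)/bo=5.,half=65.,off=1.5)/; s/return np.array(\[w\[0\],w\[1\],k\[1\]\/1000\]),Rt(AX,th)/return np.array([w[0],w[1],k[1]\/1000]),Rt(AX,th+off)/; s/; t=np.radians(th)$/-off; t=np.radians(th)/' h.py; sed -n '/^def tcp_for/,$p' h.py
python3 - <<'E'
from h import *
where(); delta(*tcp_for(-55,60,23.5)); 
a=tcp_for(-55,60,23.5); delta(*tcp_for(-54,24,23.5),R0=a[1],p0=a[0])
E
```

```text
def tcp_for(Px,Pz,th,bo=5.,half=65.,off=1.5):
    t=np.radians(th); d=np.array([np.cos(t),np.sin(t)]); n=np.array([-np.sin(t),np.cos(t)])
    k=np.array([Px,Pz])+half*d+bo*n; a=np.radians(AX); u=np.array([np.cos(a),np.sin(a)])
    w=O-u*k[0]/1000; return np.array([w[0],w[1],k[1]/1000]),Rt(AX,th+off)
def where(bo=5.,half=65.,off=1.5):
    st=bot.get_state(); R=st['ee_rot']; a=np.radians(AX); u=np.array([np.cos(a),np.sin(a)])
    th=np.degrees(np.arctan2(-R[:2,2]@u,-R[2,2]))-off; t=np.radians(th)
    k=np.array([-(st['tool_pos'][:2]-O)@u*1000,st['tool_pos'][2]*1000]); lat=(st['tool_pos'][:2]-O)@[-u[1],u[0]]*1000
    P=k-half*np.array([np.cos(t),np.sin(t)])-bo*np.array([-np.sin(t),np.cos(t)])
    print('tilt',th.round(2),'P',P.round(1),'lat',lat.round(1),'F',st['contact_force'].round(1),'tq',st['torque'].round(2),'t',st['time_s'],'w',round(st['gripper_width'],4))
tilt 22.06 P [-56.1 145.1] lat -0.1 F [-0.6 -0.6 -3.2] tq [-0.05 -0.54  0.  ] t 18.1 w 0.0289
shift tool [-0.0331  0.0001  0.0768] turn [0.     0.032  0.0005] world d [-0.0003  0.0002 -0.0836]
shift tool [-0.0143 -0.      0.033 ] turn [0. 0. 0.] world d [-0.001  0.    -0.036]
```

Emit:
move_arm(commands=[0,0,0,0,0.032,0,-1,-0.0117,0,0.0253,0,0,0,-1,-0.0117,0,0.0253,0,0,0,-1,-0.0117,0,0.0253,0,0,0,-1,-0.004,0,0.01,0,0,0,-1,-0.004,0,0.01,0,0,0,-1,0,0,0,0,0,0,-1,0,0,0,0,0,0,-1,0,0,0,0,0,0,-1])

```text
time_s: 19.0
tool_pos: [0.5324, 0.1938, 0.068]
ee_rot: [[-0.905, 0.026, -0.424], [0.024, 1.0, 0.011], [0.424, -0.0, -0.906]]
contact_force: [-0.4, 0.2, -2.2]
gripper_width: 0.0285
```

```bash
python3 - <<'E'
from h import *
where(); delta(*tcp_for(-54,22,23.5))
E
```

```text
tilt 23.59 P [-55.   37.4] lat 0.0 F [-0.4  0.2 -2.2] tq [-0.01 -0.62 -0.  ] t 19.0 w 0.0285
shift tool [-0.0056 -0.      0.0144] turn [-0.0001 -0.002  -0.0002] world d [-0.0011  0.     -0.0155]
```

Emit:
move_arm(commands=[-0.003,0,0.007,0,0,0,-1,-0.0025,0,0.007,0,0,0,-1,0,0,0,0,0,0,-1,0,0,0,0,0,0,-1])

```text
time_s: 19.4
tool_pos: [0.5302, 0.1934, 0.0511]
ee_rot: [[-0.904, 0.026, -0.427], [0.024, 1.0, 0.01], [0.427, -0.001, -0.904]]
contact_force: [-0.9, 0.4, -1.8]
gripper_width: 0.0282
```

```bash
python3 - <<'E'
from h import *
where(); delta(*tcp_for(-74,21,23.5)); s,P=held()
save(s['image'],'w10.png'); print(bot.get_state()['ee_rot'][:,0])
E
```

```text
tilt 23.8 P [-52.7  20.3] lat -0.4 F [-0.9  0.4 -1.8] tq [-0.01 -0.65 -0.03] t 19.4 w 0.0282
shift tool [-0.019   0.0004 -0.0094] turn [-0.0015 -0.0066 -0.0008] world d [ 0.0212 -0.0001  0.0004]
held 7829 end x [0.0648 0.065 ] top z -0.0275 pitch deg 1.76 z at x=0 -0.0287 y mid -0.0004
tcp [0.5304 0.1935 0.0514] t 19.45 F [-0.4 -1.  -3.1] rot [[-0.904, 0.026, -0.427], [0.024, 1.0, 0.01], [0.427, -0.001, -0.904]]
[-0.90402595  0.0242394   0.42678979]
```

Emit:
move_arm(commands=[-0.0036,0,-0.0017,0,0,0,-1,-0.0036,0,-0.0017,0,0,0,-1,-0.0036,0,-0.0017,0,0,0,-1,-0.0036,0,-0.0017,0,0,0,-1,0,0,0,0,0,0,-1,0,0,0,0,0,0,-1])

```text
time_s: 20.05
tool_pos: [0.5449, 0.1931, 0.0519]
ee_rot: [[-0.903, 0.026, -0.43], [0.024, 1.0, 0.01], [0.43, -0.001, -0.903]]
contact_force: [-6.6, -0.0, -0.3]
gripper_width: 0.029
```

```bash
python3 - <<'E'
from h import *
where(); held()
E
```

```text
tilt 23.96 P [-67.3  21. ] lat -0.3 F [-6.6 -0.  -0.3] tq [ 0.09  0.74 -0.01] t 20.05 w 0.029
held 7789 end x [0.0647 0.0648] top z -0.0279 pitch deg 1.76 z at x=0 -0.0291 y mid -0.0004
tcp [0.5449 0.1931 0.0519] t 20.1 F [-5.9  0.9 -0.7] rot [[-0.903, 0.026, -0.43], [0.024, 1.0, 0.01], [0.43, -0.001, -0.903]]
```

Emit:
move_arm(commands=[-0.0027,0,-0.0013,0,0,0,-1,-0.0027,0,-0.0013,0,0,0,-1,0,0,0,0,0,0,-1,0,0,0,0,0,0,-1])

```text
time_s: 20.5
tool_pos: [0.55, 0.1929, 0.052]
ee_rot: [[-0.902, 0.026, -0.431], [0.024, 1.0, 0.01], [0.432, -0.001, -0.902]]
contact_force: [-6.4, 0.3, -0.1]
gripper_width: 0.0288
```

```bash
python3 - <<'E'
from h import *
where()
E
```

```text
tilt 24.07 P [-72.3  21. ] lat -0.4 F [-6.4  0.3 -0.1] tq [0.12 1.06 0.01] t 20.5 w 0.0288
```

Emit:
move_arm(commands=[-0.0018,0,-0.0009,0,0,0,-1,-0.0018,0,-0.0009,0,0,0,-1,0,0,0,0,0,0,-1,0,0,0,0,0,0,-1])

```text
time_s: 20.9
tool_pos: [0.5527, 0.1929, 0.0523]
ee_rot: [[-0.901, 0.026, -0.434], [0.024, 1.0, 0.01], [0.434, -0.001, -0.901]]
contact_force: [-9.8, 1.8, -0.6]
gripper_width: 0.0282
```

```bash
python3 - <<'E'
from h import *
where(); held()
E
```

```text
tilt 24.22 P [-75.  21.] lat -0.4 F [-9.8  1.8 -0.6] tq [ 0.21  1.54 -0.01] t 20.9 w 0.0282
held 7813 end x [0.0648 0.0649] top z -0.0279 pitch deg 1.75 z at x=0 -0.0291 y mid -0.0004
tcp [0.5527 0.1929 0.0523] t 20.95 F [-9.9  1.4  0.4] rot [[-0.901, 0.026, -0.434], [0.024, 1.0, 0.01], [0.434, -0.001, -0.901]]
```

The stop is felt: the force rises to 10 N with the low corner at x = -75, so the follower is at about -79. Now lowering the raised end.

```bash
python3 - <<'E'
from h import *
w=[(-75,21,24.2),(-75.2,21,20),(-75.6,20.7,16),(-76,20.4,12),(-76.3,20,8),(-76.7,19.6,4),(-77,19,1)]
for a,b in zip(w,w[1:]):
    A=tcp_for(*a);B=tcp_for(*b); delta(*B,R0=A[1],p0=A[0])
E
```

```text
shift tool [-0.0001  0.      0.0047] turn [ 0.     -0.0933 -0.    ] world d [-0.0019  0.0001 -0.0043]
shift tool [-0.0004 -0.      0.0047] turn [ 0.     -0.0889 -0.    ] world d [-0.0013  0.     -0.0045]
shift tool [-0.0004  0.      0.0047] turn [-0.     -0.0889  0.    ] world d [-0.001   0.     -0.0046]
shift tool [-0.0003 -0.      0.0049] turn [-0.     -0.0889  0.    ] world d [-0.0008  0.     -0.0048]
shift tool [-0.0004 -0.      0.0049] turn [ 0.     -0.0889 -0.    ] world d [-0.0004  0.     -0.0049]
shift tool [-0.0003  0.      0.004 ] turn [-0.     -0.0667  0.    ] world d [-0.0001  0.     -0.004 ]
```

Emit:
move_arm(commands=[0,0,0.0047,0,-0.093,0,-1,0,0,0,0,0,0,-1,-0.0004,0,0.0047,0,-0.089,0,-1,0,0,0,0,0,0,-1,-0.0004,0,0.0047,0,-0.089,0,-1,0,0,0,0,0,0,-1,0,0,0,0,0,0,-1])

```text
time_s: 21.65
tool_pos: [0.5476, 0.1921, 0.0383]
ee_rot: [[-0.972, 0.026, -0.233], [0.026, 1.0, 0.003], [0.233, -0.003, -0.972]]
contact_force: [-8.1, -0.9, -2.0]
gripper_width: 0.0288
```

```bash
python3 - <<'E'
from h import *
where(); held(); delta(*tcp_for(-76.3,20,8))
E
```

```text
tilt 11.98 P [-75.2  20. ] lat -1.3 F [-8.1 -0.9 -2. ] tq [-0.1   1.42  0.09] t 21.65 w 0.0288
held 7918 end x [0.0653 0.0655] top z -0.028 pitch deg 1.7 z at x=0 -0.0292 y mid -0.0005
tcp [0.5479 0.1921 0.0383] t 21.7 F [-8.5 -0.5 -0.1] rot [[-0.972, 0.026, -0.233], [0.026, 1.0, 0.003], [0.233, -0.003, -0.972]]
shift tool [-0.0007  0.0012  0.0042] turn [-0.0035 -0.0885 -0.0006] world d [-0.0003  0.0012 -0.0043]
```

Emit:
move_arm(commands=[-0.0015,0.0008,0.0045,0,-0.089,0,-1,0,0,0,0,0,0,-1,-0.001,0,0.0012,0,0,0,-1,0,0,0,0,0,0,-1])

```text
time_s: 22.1
tool_pos: [0.5485, 0.1924, 0.0324]
ee_rot: [[-0.986, 0.026, -0.166], [0.027, 1.0, 0.001], [0.166, -0.004, -0.986]]
contact_force: [-10.8, -2.0, 3.2]
gripper_width: 0.0285
```

```bash
python3 - <<'E'
from h import *
where(); held(); delta(*tcp_for(-77,19.6,4))
E
```

```text
tilt 8.06 P [-77.2  18.3] lat -1.0 F [-10.8  -2.    3.2] tq [-0.36  1.84 -0.06] t 22.1 w 0.0285
held 7925 end x [0.0652 0.0876] top z -0.0279 pitch deg 3.22 z at x=0 -0.0302 y mid -0.0004
tcp [0.5485 0.1924 0.0324] t 22.15 F [-11.   -1.8   3. ] rot [[-0.986, 0.027, -0.166], [0.027, 1.0, 0.001], [0.166, -0.004, -0.986]]
shift tool [0.0004 0.001  0.0034] turn [-0.0045 -0.0904 -0.001 ] world d [-0.001   0.001  -0.0032]
```

Emit:
move_arm(commands=[0,0.0005,0.0043,0,-0.089,0,-1,0,0,0,0,0,0,-1,0,0,0,0,0,0,-1])

```text
time_s: 22.45
tool_pos: [0.5471, 0.1925, 0.027]
ee_rot: [[-0.995, 0.026, -0.097], [0.027, 1.0, -0.002], [0.097, -0.004, -0.995]]
contact_force: [-7.5, -2.3, -3.2]
gripper_width: 0.0287
```

```bash
python3 - <<'E'
from h import *
where(); s,P=held(); save(s['image'],'w11.png')
for v in range(90,185,4): print(v,s['image'][v,326],(P[v,326]*1000).round(1))
E
```

```text
tilt 4.08 P [-76.6  17.4] lat -0.9 F [-7.5 -2.3 -3.2] tq [-0.48  1.55 -0.05] t 22.45 w 0.0287
held 9694 end x [0.0917 0.0922] top z -0.0279 pitch deg 3.06 z at x=0 -0.0304 y mid 0.0004
tcp [0.5475 0.1925 0.027 ] t 22.5 F [-8.1 -2.4 -2.5] rot [[-0.995, 0.027, -0.097], [0.027, 1.0, -0.002], [0.097, -0.004, -0.995]]
90 [144 138 132] [465.5 195.5  60.1]
94 [144 138 132] [467.  195.4  60. ]
98 [170  94  88] [468.6 195.4  60.8]
102 [186  71  67] [470.  195.3  59.3]
106 [185  71  66] [471.6 195.3  60.2]
110 [184  70  65] [473.1 195.2  61.2]
114 [183  70  65] [474.5 195.2  59.8]
118 [182  71  66] [476.1 195.2  60.7]
122 [170  66  61] [477.5 195.1  59.9]
126 [61 62 75] [477.8 195.4   8.7]
130 [61 63 76] [479.9 195.3   9.5]
134 [91 85 78] [482.1 195.2  30.5]
138 [141 127 101] [483.7 195.   45.9]
142 [156 140 112] [485.  194.9  59.6]
146 [210 194 160] [486.5 194.9  60.7]
150 [210 194 161] [488.  194.9  60.8]
154 [210 194 161] [489.5 194.8  60.8]
158 [210 194 161] [490.9 194.8  61.3]
162 [210 194 161] [492.4 194.7  60.7]
166 [211 195 162] [494.  194.7  60.3]
170 [157 142 114] [495.5 194.7  60.1]
174 [150 136 109] [496.9 194.6  61.4]
178 [150 136 109] [498.5 194.6  60.8]
182 [149 136 108] [499.9 194.6  61. ]
```

View pics/w11.png

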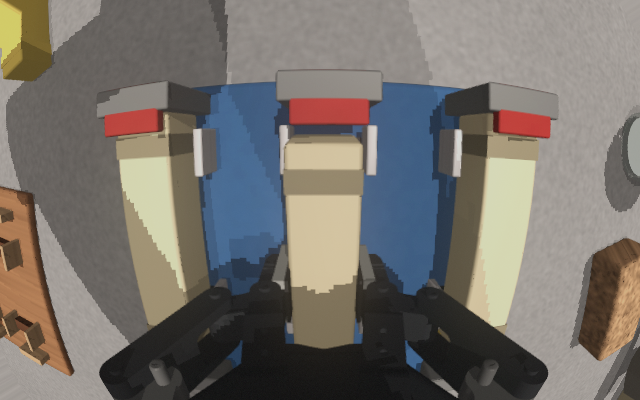

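The raised end is down to z = 60. Its face is at x ≈ 482, clear of the lip edge at 478 by 4 mm. Now the last 4 degrees.

Emit:
move_arm(commands=[0,0.0005,0.0025,0,-0.045,0,-1,0,0,0.0022,0,-0.045,0,-1,0,0,0,0,0,0,-1,0,0,0,0,0,0,-1])

```text
time_s: 22.9
tool_pos: [0.5474, 0.1926, 0.0237]
ee_rot: [[-0.999, 0.027, -0.025], [0.027, 1.0, -0.004], [0.025, -0.005, -1.0]]
contact_force: [-12.7, -3.9, 8.4]
gripper_width: 0.0287
```

```bash
python3 - <<'E'
from h import *
where(); s,P=held()
for v in range(118,185,6): print(v,s['image'][v,326],(P[v,326]*1000).round(1))
E
```

```text
tilt -0.05 P [-77.4  18.7] lat -0.8 F [-12.7  -3.9   8.4] tq [-0.81  2.11 -0.13] t 22.9 w 0.0287
held 9691 end x [0.0898 0.0902] top z -0.0281 pitch deg -6.23 z at x=0 -0.0232 y mid 0.0004
tcp [0.5474 0.1926 0.0237] t 22.95 F [-12.3  -3.7   9.7] rot [[-0.999, 0.027, -0.026], [0.027, 1.0, -0.004], [0.026, -0.005, -1.0]]
118 [182  71  65] [473.9 195.4  60.1]
124 [181  71  65] [475.9 195.3  61.2]
130 [130  59  55] [478.  195.3  60.8]
136 [113  99  80] [482.3 195.3  33.3]
142 [158 142 114] [483.1 195.2  51.2]
148 [214 202 169] [485.1 195.1  53.2]
154 [214 202 168] [487.3 195.1  53.7]
160 [214 202 168] [489.6 195.   53.3]
166 [215 202 168] [492.1 195.   52.2]
172 [159 145 116] [494.3 194.9  53. ]
178 [157 143 116] [496.5 194.8  53.3]
184 [157 143 115] [498.9 194.8  53.1]
```

Emit:
move_arm(commands=[0.003,0.0005,0,0,0,0,-1,0.003,0,0,0,0,0,-1,0.003,0,0,0,0,0,-1,0.003,0,0,0,0,0,-1,0.003,0,0,0,0,0,-1,0,0,0,0,0,0,-1,0,0,0,0,0,0,-1])

```text
time_s: 23.65
tool_pos: [0.5364, 0.1947, 0.0237]
ee_rot: [[-0.999, 0.027, -0.019], [0.027, 1.0, -0.002], [0.019, -0.003, -1.0]]
contact_force: [-5.0, -3.8, 1.1]
gripper_width: 0.0288
```

```bash
python3 - <<'E'
from h import *
where(); s,P=held()
for v in range(118,160,4): print(v,s['image'][v,326],(P[v,326]*1000).round(1))
E
```

```text
tilt -0.42 P [-66.4  19.2] lat 1.0 F [-5.  -3.8  1.1] tq [-0.73  0.86 -0.26] t 23.65 w 0.0288
held 7714 end x [0.0787 0.079 ] top z -0.0283 pitch deg -9.51 z at x=0 -0.0215 y mid 0.0002
tcp [0.5363 0.1947 0.0237] t 23.7 F [-5.5 -4.3  2.3] rot [[-0.999, 0.027, -0.019], [0.027, 1.0, -0.002], [0.019, -0.003, -1.0]]
118 [140 134 129] [462.6 197.4  60.4]
122 [138 132 126] [463.9 197.4  62.2]
126 [138 132 125] [465.3 197.3  61. ]
130 [136 130 126] [466.7 197.3  60.5]
134 [136 130 125] [468.  197.3  61.5]
138 [181  69  65] [469.4 197.2  61. ]
142 [180  69  63] [471.  197.2  59.4]
146 [179  70  65] [472.3 197.2  60.1]
150 [177  69  64] [473.5 197.1  61.7]
154 [176  70  64] [474.9 197.1  61.7]
158 [174  70  64] [476.3 197.   61.5]
```

Emit:
move_arm(commands=[0.0015,-0.0005,0.0005,0,0,0,-1,0.0015,0,0,0,0,0,-1,0,0,0,0,0,0,-1,0,0,0,0,0,0,-1])

```text
time_s: 24.1
tool_pos: [0.5349, 0.1951, 0.0235]
ee_rot: [[-1.0, 0.026, -0.016], [0.026, 1.0, -0.001], [0.016, -0.001, -1.0]]
contact_force: [-2.8, -3.1, 2.5]
gripper_width: 0.0283
```

```bash
python3 - <<'E'
from h import *
where()
E
```

```text
tilt -0.57 P [-64.9  19.2] lat 1.4 F [-2.8 -3.1  2.5] tq [-0.69  0.31 -0.25] t 24.1 w 0.0283
```

Emit:
move_arm(commands=[0.002,-0.001,0,0,0,0,-1,0,0,0,0,0,0,-1,0,0,0,0,0,0,-1])

```text
time_s: 24.4
tool_pos: [0.5345, 0.1951, 0.0236]
ee_rot: [[-1.0, 0.026, -0.013], [0.026, 1.0, 0.001], [0.013, 0.001, -1.0]]
contact_force: [3.5, -0.2, -1.5]
gripper_width: 0.0284
```

Emit:
move_arm(commands=[0,0,0,0,0,0,1,0,0,0,0,0,0,1,0,0,0,0,0,0,1,0,0,0,0,0,0,1,0,0,0,0,0,0,1,0,0,0,0,0,0,1,0,0,0,0,0,0,1])

```text
time_s: 25.1
tool_pos: [0.5325, 0.1943, 0.0232]
ee_rot: [[-1.0, 0.026, -0.017], [0.026, 1.0, -0.0], [0.017, -0.001, -1.0]]
contact_force: [-0.3, 0.3, -0.1]
gripper_width: 0.0854
```

Emit:
move_arm(commands=[0,0,-0.01,0,0,0,1,0,0,-0.03,0,0,0,1,0,0,-0.04,0,0,0,1,0,0,-0.04,0,0,0,1,0,0,-0.04,0,0,0,1,0,0,0,0,0,0,1,0,0,0,0,0,0,1])

```text
time_s: 25.8
tool_pos: [0.5362, 0.1947, 0.1851]
ee_rot: [[-1.0, 0.026, -0.013], [0.026, 1.0, 0.001], [0.013, 0.0, -1.0]]
contact_force: [-0.3, -0.4, -0.4]
gripper_width: 0.0853
```

```bash
python3 - <<'E'
from h import *
s=snap('wrist'); P=wcloud(s); save(s['image'],'w12.png'); rep(s,P,yr=(.05,.35))
for x in (330,300,270): pass
print('top');s=snap('top'); rep(s,cloud(s))
print('scene');s=snap('scene'); rep(s,cloud(s)); where()
E
```

```text
cream 3073 mean [525.1 110.9  51. ] zmed 51.0 rect [523.9 110.1] [ 31.  108.8] axis -1.77
cream 3373 mean [528.3 195.1  52. ] zmed 52.0 rect [533.8 194.8] [ 29.7 107.4] axis -1.21
cream 3465 mean [538.6 278.9  51.1] zmed 51.2 rect [541.6 279.6] [ 31.2 119.1] axis -1.5
cream 238 mean [591.3 108.4  51. ] zmed 51.0 rect [591.2 107.8] [29.8 10.6] axis 89.58
cream 227 mean [593.7 192.7  51.5] zmed 51.4 rect [593.6 192.7] [27.9  9.2] axis 88.47
top
cream 207 mean [531.8 108.2  51.5] zmed 51.8 rect [529.4 108.5] [28.5 98.8] axis -2.76
brown 296 mean [ 578.8 -282.8   51.6] zmed 51.7 rect [ 578.7 -283.2] [ 30.6 130.3] axis -9.56
slate 264 mean [ 591.8 -197.1   51.5] zmed 51.9 rect [ 591.8 -197.5] [ 29.  128.9] axis -8.83
red 62 mean [ 579.3 -263.2   11.3] zmed 11.5 rect [ 578.7 -263.6] [14.6 71.7] axis -9.67
scene
cream 193 mean [542.6 279.5  52.7] zmed 53.0 rect [540.1 281.3] [ 34.5 126.9] axis -1.89
cream 177 mean [541.4 195.   52.8] zmed 53.3 rect [539.5 194.8] [ 34.6 123.3] axis -1.43
cream 186 mean [526.4 109.8  52.4] zmed 52.6 rect [527.1 110.7] [ 35.2 104.7] axis -2.06
cream 28 mean [592.6 108.7  52. ] zmed 52.5 rect [591.7 109.4] [11.5 29.8] axis -84.66
brown 349 mean [ 582.5 -282.7   52.2] zmed 52.6 rect [ 579.2 -281.5] [ 31.8 129.3] axis -8.87
slate 313 mean [ 595.3 -197.7   52.2] zmed 52.5 rect [ 592.7 -196.2] [ 30.4 128.9] axis -9.09
red 43 mean [ 564.3 -296.6   13. ] zmed 12.7 rect [ 563.7 -296.3] [ 8.2 49.9] axis -8.92
tilt -0.39 P [-64.2 177.4] lat 0.2 F [-0.1  0.2  0.5] tq [-0.01  0.03  0.02] t 25.95 w 0.0856
```

View pics/w12.png

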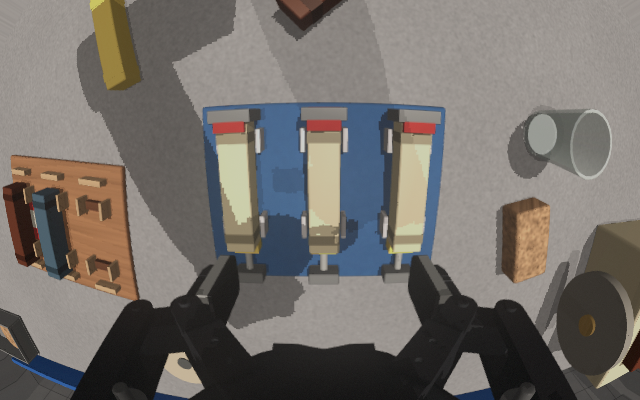

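```bash
python3 - <<'E'
from h import *
s=snap('wrist'); P=wcloud(s); m=masks(s,P)['cream']
a=np.radians(-1.5);u=np.array([np.cos(a),np.sin(a)]);l=np.array([-u[1],u[0]])
q=P[...,:2]-O; A=q@u*1000; B=q@l*1000
for c in (-85,0,85):
    k=m&(abs(B-c)<12)&(abs(A)<75); f=np.polyfit(A[k],P[k][:,2]*1000,1)
    print(c,k.sum(),'along',np.percentile(A[k],[.2,99.8]).round(1),'slope deg',np.degrees(np.arctan(f[0])).round(2),'z0',f[1].round(2))
    mm=(s['depth']>0)&(abs(B-c)<10)&(A>55)&(A<80)&(P[...,2]>.02)
    h=s['image'][mm].astype(int); yel=(h[:,0]>150)&(h[:,2]<90); print('  yellow x',np.percentile(A[mm][yel],[2,98]).round(1) if yel.sum() else None,yel.sum())
    r=(s['depth']>0)&(abs(B-c)<10)&(A<-40)&(P[...,2]>.055)&(s['image'][...,0]>120)&(s['image'][...,1]<100); print('  lip edge', np.percentile(A[r],[2,98]).round(1) if r.sum() else None)
E
```

```text
-85 2614 along [-55.5  62.5] slope deg -0.03 z0 51.14
  yellow x None 0
  lip edge [-66.4 -57.2]
0 2964 along [-55.2  63.8] slope deg -0.69 z0 52.02
  yellow x None 0
  lip edge [-66.1 -57.5]
85 2830 along [-54.7  64. ] slope deg 0.03 z0 51.21
  yellow x None 0
  lip edge [-65.7 -57.2]
```

Everything is within tolerance: the spare's far end matches its neighbours to about 1 mm, tilt is 0.7° and centre height about +0.9 mm. The arm is clear, so I'm handing in.

```bash
python3 -c "
from rig import bot
print(bot.hand_in())"
```

```text
the job is handed in; nothing more can be done
None
```

I moved the brown stone from the kit's middle bay to the red-marked place in the stock tray. I then clipped the spare cream stone into the freed bay and handed the job in at about 26 s of the 61 s allowed. `hand_in` gives no verdict, so these are my own last checks:

| Check | Measured | Limit |
|---|---|---|
| Brown stone from the red mark's middle | 1–3 mm, depending on camera | 16 mm |
| Brown stone along the place | within about 1° | 0.12 rad (6.9°) |
| Spare stone along the bay | about 1 mm or less off home, judged against the neighbouring stones | 4 mm |
| Spare stone across the bay | about 1 mm off centre | 6 mm |
| Spare stone height | about 0.9 mm above its neighbours | 4 mm |
| Spare stone tilt | 0.7° (0.012 rad) | 0.06 rad (3.4°) |

- **Not perfect:** the spare stone is under the lip, but its lip end sits about 1.5 mm high. I left it because it is well inside the limits.
- **Other stones and objects:** the slate stone and the other two cream stones measured within a few millimetres of their starting places. The tumbler, cork block and felt wheel look in place in the last picture. The bottle was last seen standing in an earlier picture, and I did not measure these four.
- **Trouble on the way:** my first approach ran into the last joint's limit, so I turned the gripper half round. The brown stone also needed a longer push than planned before it cleared the lip.
- **Pictures:** I viewed 10, the full budget.

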